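Refit a grinder doser's vane wheel and snap its spring clip home

ROBOT

A 6-joint arm with a two-finger parallel gripper is mounted at the origin on the work surface. World frame = base frame: x ahead of the robot, y to its left, z up, the work surface at z = 0. Lengths are in m, angles in degrees, forces in N, time in s.
With the tool pointing down it reaches from about 0.25 to 0.725 m from the base axis. Payload 9.7 kg.
Tool frame: the origin (TCP) lies at the very end of the fingers, on their centre line; the grasp point (between the pads) lies 19 mm behind it; z points along the fingers, y is the line along which they close (so a half turn about z gives the same grasp; the last joint's range is limited). The gripper opens to 85 mm and grips with 20 to 120 N. Pads are 22 mm wide; open, the fingers measure 114 mm over their backs; the gripper's body (76 mm by 85 mm) begins 54 mm behind the grasp point. The pads swing forward as they close: fully open they stand 13 mm farther back than shut.
Start: joints at [-66.406, 4.979, 10.078, 95.1, 0, 90], TCP at [0.22, -0.504, 0.231] pointing down, gripper open.
Joint ranges: [-179.16, 179.16], [-48.56, 103.87], [-65.8, 70.77], [-126.05, 130.52], [-82.76, 87.17], [-180, 180]. Speed limits (degrees/s): [127.2, 127.2, 147.25, 180, 180, 180].

INTERFACE

Orientations are given as [roll, pitch, yaw] about the fixed x, y, z axes, in that order (R = Rz(yaw) Ry(pitch) Rx(roll)).
In Python, from workcell import bot gives the robot as it stands.
- The arm moves only by the tool arm_command, never from a script. Its argument "series" is a list of rows, each a list of 4 numbers: the shift along the tool's x, y, z in m, then the turn about the tool's z in rad. A call has exactly 5 rows; each row is the pose to reach, as a shift and turn from the pose commanded when the call began, along the tool's axes at that moment; what a row does not reach only later rows make up. A row lasts 1/10 s, in which the tool goes at most 50 mm and 8.59 degrees, less where a joint would pass 70% of its speed; a pose out of reach is approached as far as the arm can. A call with a gripper value outside its range is refused whole. "hand" is the finger opening in m, from 0 to 0.0854, set as the call begins (left out, the last holds). The fingers move at their own pace and stop on an object; "grip_force" is the grip in N (left out, the last holds). Time passes only in rows, so rows that repeat a pose let the fingers close, or fill a call up. It gives the time, the measured TCP pose, the force, the opening and the grip force at its end, in the units of the state.
- bot.get_obs(): the state, without advancing time (a new reading comes with each control period).
- bot.camera(name): name is "scene" or "side" or "wrist"; returns a dict with "color" (400x640x3 uint8, blue, green, red), "camera_matrix" (3x3 intrinsics, pixels), "xyz" and "orientation" of the camera in the world; the wrist camera has in their place "T_tool_cam" (4x4, takes a point from camera to tool coordinates, whose origin is the TCP and whose axes are the flange's). Camera axes: x right, y up, looking along -z (the intrinsics and any distortion apply to the point x, -y, -z); pixel columns grow to the right and rows downward; lengths in m; the calibration is good to about 2 mm. A picture is of the moment at which its call begins: read the wrist's pose just before it. There is no depth.
- bot.job_done(): hands the job in; it is judged then, once.
Trained networks look in the newest picture that a camera, given by its name, has taken for a name from the list of things; names that differ only in an ending like _2 or _b are one class to them, and where a whole thing is asked for, a point or a joint stands for the part that bears it (a point fixed in the world has none). Each returns a list of dicts, best first, with "confidence" (0 to 1); they miss things now and then, are a little off and sometimes report something else, mostly with a low value. They report only what shows in the picture. A call takes as long as a camera call. They do not tell look-alikes from the thing itself.
- bot.find_in(camera, target): "location" ([column, row] in pixels, amid what is visible of it).
- bot.mark_of(camera, target): "location" ([column, row] in pixels: a listed point, or the origin of a listed thing).
The state is a dict: "time": time; "q": joint angles; "qd": joint speeds; "joint_efforts": joint torques, N m; "ee_pos": TCP position; "tcp_rot": TCP orientation; "wrist_force": force on the tool from outside, world axes, zero at the start; "torque": the same for the moment, N m; "opening": finger opening in m; "grasp_force": force on a finger pad.
Only numpy, scipy, OpenCV 4.12 (cv2) and the standard library are available. Lean on these libraries where they do the work, as an engineer would, in place of code of your own. Each camera call takes 0.05 s, during which the arm holds its last target. There are 200 camera calls.

TASK

The coffee grinder's doser has been cleaned: set its six-vane wheel back over the upright spindle of the doser, down onto the sprung washer. Then lay the open spring clip on top of the wheel's hub, lean it mouth first against the spindle's head and press hub and clip down against the washer's spring until you feel the clip slip under the head, and push it on sideways into the spindle's groove until it snaps fully home; then let go. How high the groove stands depends on the dose setting, so find it by feel, and gently: a clip forced with more than 35 N against the spindle or the hub is bent. Leave the other things on the bar where they are.

Things in the scene. Friction and masses are not known exactly. Their poses are not given: they have to be found in the camera images.
- doser: The doser, a round aluminium casting 132 mm across, 57 mm high, fixed on the bar. Steel spindle in its middle, 18 mm across: head 16 mm high (top 5 mm chamfered), below it the groove, 13 mm across and 6.5 mm high. Spindle top 138.5 to 150.5 mm above the bar, as the dose is set; it holds. Flange on +x (91 mm from axis), short lever on +y (123 mm). Origin: on the spindle's axis at the bar's level.
- washer (a joint): Brass thrust washer, 42 mm across, around the spindle's foot inside the casting, on a wave spring. 0: up, its top face 66 mm above the bar; it sinks by at most 0.0145 m. 6 N (the wheel's weight included) start it, and 0.3 N more for each mm.
- wheel_mid (a point): Centre of the loose aluminium vane wheel, half-way up its hub; 0.16 kg, give or take a quarter; upright at the start. Hub: tube 34 mm across, 64 mm high, bore 20 mm, its underside 32 mm below this point. Six vanes, 3 mm thick, reach 50 mm from the axis, from 4 to 38 mm above the underside; the top 26 mm of the hub are clear for fingers. z up along the bore; any yaw fits.
- hub_top (a point): Middle of the top face of the wheel's hub (a flat ring, 20 to 34 mm across), 64 mm above its underside; fitted and unpressed it is 130 mm above the bar. The spindle's head then always stands too low to let the clip in: the hub must be pressed down, by 0.5 to 12.5 mm according to the dose setting, and up to 1.5 mm more does no harm; beyond that the clip meets the spindle below the groove.
- clip_grip (a point): Centre of the clip's black moulded grip, 14 x 14 mm, standing on the clip's tail from 5 to 31 mm above its underside; this point is 18 mm above the underside, 24 mm behind the ring centre. The clip (34 g) lies flat on the bar at the start. Hold the grip by its faces across y: in front of it is no room for a finger at the spindle. x points from grip to mouth, z up.
- clip_ring (a point): Centre of the steel clip's open ring, half-way up its thickness of 5 mm; x points out of the mouth. Ring opening 13.6 mm. Two straight legs, 29 mm over their outsides, end 9 mm in front of this point; each has a round nose (radius 2.5 mm, centre 5.6 mm in front). Mouth between the noses 9 mm. Ring centre short of the axis: 14.7 mm when the noses meet the head, 11.3 the groove, 5.6 when widest; then they snap in.
- leg_left (a joint): How far the clip's +y leg is sprung outwards: 0 at rest, at most 0.004 m; 3 N start it, 6 N at the 0.002 m that the groove asks, and this squeeze of both legs counts in the force on the spindle. Pushing the clip on takes about 5 N until it snaps; then it draws itself in and comes up hard against the ring's back.
- leg_right (a joint): The same for the -y leg.
- cylinder: Bystander: the doser's clear plastic cylinder, 124 mm across, 95 mm high. Origin: centre of its underside.
- doser_lid: Bystander: the doser's black lid with knob, 128 mm across, 25 mm high. Origin: centre of its underside.
- brush: Bystander: a grinder brush lying on the bar. Origin: centre of its underside.
- screwdriver: Bystander: a screwdriver lying on the bar. Origin: centre of its underside.
- tamper: Bystander: a steel tamper, 58 mm across, 84 mm high. Origin: centre of its underside.
- milk_jug: Bystander: a steel milk jug, 84 mm across, 100 mm high. Origin: centre of its underside.
- cup: Bystander: a white cup, 76 mm across, 55 mm high. Origin: centre of its underside.
Not all that is in view belongs to the job. Leave any blue or green look-alike of the doser alone.

How it is judged (in metres and radians):
On the way, in this order (a step that is already met when the one before it is completed fails the run):
1. the vane wheel is on the spindle, down on the washer (horizontal distance between wheel_mid and doser below 0.003 m and z of wheel_mid in the frame of doser between 0.0825 and 0.1005 m and angle between the z axis of wheel_mid and the z axis of doser, either way round below 0.06 rad), for 0.2 s.
2. the clip has snapped onto the groove above the hub (all of step 1 and horizontal distance between clip_ring and doser below 0.0025 m and z of clip_ring in the frame of hub_top between 0.0005 and 0.005 m and angle between the z axis of clip_ring and the z axis of doser, either way round below 0.1 rad), for 0.2 s.
At the end, for the whole second after the job is handed in: The vane wheel sits on the spindle down on the washer (axes within 3 mm, level), the clip lies on its hub in the groove, snapped home (ring centre within 2.5 mm of the spindle's axis, 0.5 to 5 mm above the hub's top, level within 0.1 rad), both released and at rest (all of step 2 and contact force between the fingers and clip below 0.05 N and contact force between the fingers and wheel below 0.05 N and linear speed of each of clip, wheel below 0.02 m/s); the robot touches nothing.
It fails at once if the clip is forced with more than 35 N against the doser's spindle (contact force between clip and doser above 35 N).
It fails at once if the clip is pressed with more than 35 N on the wheel (contact force between clip and wheel above 35 N).
It fails at once if another thing on the bar is moved by more than 25 mm (distance of any of cylinder, doser_lid, brush, screwdriver, tamper, milk_jug, cup from where it was at the start of the episode above 0.025 m).
It also fails if it takes over 72 s, if anything falls off the work surface, if the arm or the gripper's body presses on something with over 40 N, if the wrist force passes 120 N, or if a joint passes its speed limit or range.

## Working session

There is one attempt and no reset: what is moved stays moved. The work goes in short steps, Python scripts to look and compute and a tool call to move; the robot and the scene stay as the last step left them, time stands still between calls to the robot, and variables do not carry over. Pictures are saved under pics/ and viewed, at most 10 in all, crops included, and the job is handed in when it is done.

Besides the shell and the picture viewer there is one more tool, called after ">>>" by a JSON object that holds its "name" and its "arguments". arm_command: Moves the arm, as the interface text tells. Its arguments: {"type":"object","properties":{"series":{"type":"array"},"hand":{"type":"number"},"grip_force":{"type":"number"}},"required":["series"]}

```bash
ls; mkdir -p pics
cat > h.py <<'E'
import numpy as np, cv2
from scipy.spatial.transform import Rotation as R
from workcell import bot
def cam(n):
    o=bot.get_obs(); c=bot.camera(n); K=np.array(c['camera_matrix'])
    if n=='wrist':
        T=np.eye(4); T[:3,:3]=R.from_euler('xyz',o['tcp_rot'],degrees=True).as_matrix(); T[:3,3]=o['ee_pos']
        T=T@np.array(c['T_tool_cam'])
    else:
        T=np.eye(4); a=np.array(c['orientation'],float)
        T[:3,:3]=a if a.shape==(3,3) else R.from_euler('xyz',a,degrees=True).as_matrix(); T[:3,3]=c['xyz']
    return c,K,T
def ray(K,T,p):
    d=np.array([(p[0]-K[0,2])/K[0,0],-(p[1]-K[1,2])/K[1,1],-1.]); d=T[:3,:3]@d
    return T[:3,3],d/np.linalg.norm(d)
def at_z(K,T,p,z):
    o,d=ray(K,T,p); return o+d*(z-o[2])/d[2]
def proj(K,T,P):
    q=T[:3,:3].T@(np.array(P)-T[:3,3]); return np.array([K[0,2]+K[0,0]*q[0]/-q[2],K[1,2]-K[1,1]*q[1]/-q[2]])
def tri(rs):
    A=0;b=0
    for o,d in rs:
        M=np.eye(3)-np.outer(d,d); A=A+M; b=b+M@o
    return np.linalg.solve(A,b)
E
python3 - <<'E'
from h import *
ims=[]
o=bot.get_obs(); print({k:np.round(v,3).tolist() for k,v in o.items()})
for n in ['scene','side','wrist']:
    c,K,T=cam(n); print(n,K.round(1).tolist(),T.round(3).tolist(),[k for k in c]); cv2.imwrite(f'pics/{n}0.png',c['color'])
    for t in ['doser','wheel_mid','hub_top','clip_grip','clip_ring']:
        try: r=bot.mark_of(n,t)
        except Exception as e: r=[];print(e)
        for x in r[:3]: print(n,t,np.round(x['location'],1),round(x['confidence'],2))
E
```

```text
pics
{'time': 0.0, 'q': [-66.409, 5.014, 10.035, 95.1, -0.001, 90.0], 'qd': [0.003, -0.013, 0.056, -0.057, 0.009, 0.108], 'joint_efforts': [-0.002, -52.039, 46.48, 0.016, 0.0, -0.0], 'ee_pos': [0.22, -0.504, 0.231], 'tcp_rot': [-179.921, 0.001, 23.591], 'wrist_force': [0.438, 0.457, -0.197], 'torque': [-0.0, -0.024, 0.022], 'grasp_force': 0.0, 'opening': 0.086}
scene [[428.1, 0.0, 319.9], [0.0, 428.1, 194.1], [0.0, 0.0, 1.0]] [[0.261, -0.577, 0.774, 1.354], [0.965, 0.146, -0.217, -0.233], [0.013, 0.803, 0.595, 0.733], [0.0, 0.0, 0.0, 1.0]] ['color', 'camera_matrix', 'xyz', 'orientation']
scene doser [393.4 154.2] 0.71
scene doser [488.4 218.4] 0.68
scene doser [203.6 189.7] 0.6
scene wheel_mid [418.8 189.3] 0.95
scene wheel_mid [329.7 233.4] 0.4
scene hub_top [420.2 180.9] 0.91
scene hub_top [208.3 217.1] 0.16
scene clip_grip [206.  218.5] 0.56
scene clip_ring [207.6 228.2] 0.42
side [[453.9, 0.0, 318.1], [0.0, 453.9, 200.6], [0.0, 0.0, 1.0]] [[0.99, 0.104, -0.099, 0.36], [-0.141, 0.603, -0.785, -1.185], [-0.022, 0.791, 0.612, 1.036], [0.0, 0.0, 0.0, 1.0]] ['color', 'camera_matrix', 'xyz', 'orientation']
side doser [245.6 181.2] 0.97
side doser [255.5 302.2] 0.59
side doser [333.4 219.9] 0.55
side wheel_mid [300.8 172.7] 0.83
side hub_top [301.5 174.4] 0.67
side hub_top [303.3 170. ] 0.56
side hub_top [408.7 320.9] 0.2
side clip_grip [315.8 287.8] 0.61
side clip_ring [323.1 289.5] 0.47
wrist [[313.3, 0.0, 317.5], [0.0, 313.3, 200.8], [0.0, 0.0, 1.0]] [[0.4, 0.883, 0.244, 0.283], [-0.916, 0.386, 0.107, -0.478], [0.0, -0.266, 0.964, 0.374], [0.0, 0.0, 0.0, 1.0]] ['color', 'camera_matrix', 'T_tool_cam']
```

View pics/scene0.png

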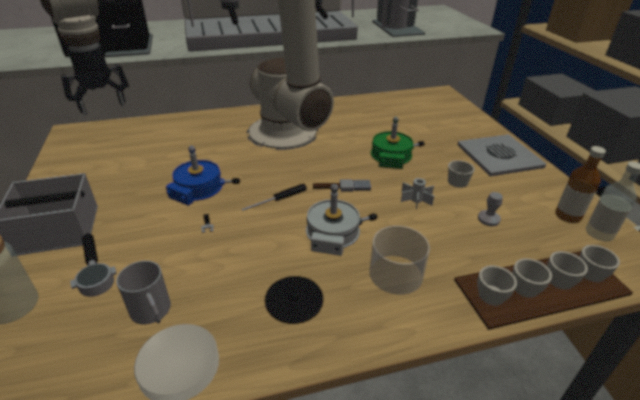

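View pics/side0.png

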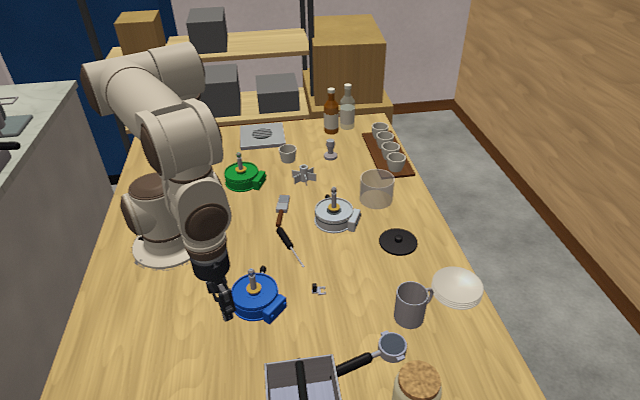

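Doser candidates in the scene view are blue (197,178), green (393,147) and plain aluminium (334,222). The description picks the aluminium one, which is at (334,215) in the side view. There is one wheel, at scene (418,190) / side (303,174), and one clip, at scene (207,222) / side (317,289).

```bash
cat > a.py <<'E'
from h import *
Cs,Ks,Ts=cam('scene'); Cd,Kd,Td=cam('side')
near={'doser':((334,225),(333,218)),'wheel_mid':((418,190),(303,174)),'hub_top':((420,181),(303,172)),'clip_grip':((207,218),(316,288)),'clip_ring':((207,228),(323,290))}
for t,(a,b) in near.items():
    for f in (bot.mark_of,bot.find_in):
        if f is bot.find_in and t!='doser': continue
        try:
            g=lambda n,p:min(f(n,t),key=lambda x:np.linalg.norm(np.subtract(x['location'],p)))['location']
            pa,pb=g('scene',a),g('side',b)
            P=tri([ray(Ks,Ts,pa),ray(Kd,Td,pb)]);print(t,f.__name__,np.round(pa,1),np.round(pb,1),P.round(4),proj(Ks,Ts,P).round(1),proj(Kd,Td,P).round(1))
        except Exception as e: print(t,e)
print('clip ring at z', at_z(Ks,Ts,(207.6,228.2),.0025),at_z(Kd,Td,(323,289.5),.0025),'grip',at_z(Ks,Ts,(206,218.5),.018),at_z(Kd,Td,(315.8,287.8),.018))
S=cv2.resize(Cs['color'][160:270,160:460],None,fx=2.6,fy=2.6,interpolation=3)[:300]
D=cv2.resize(Cd['color'][160:300,230:400],None,fx=2.,fy=2.,interpolation=3)
im=np.zeros((600,800,3),np.uint8); im[:S.shape[0],:S.shape[1]]=S; im[300:580,:340]=D
d2=cv2.resize(Cd['color'][275:300,300:340],None,fx=10,fy=10,interpolation=3); im[300:550,390:790]=d2
cv2.imwrite('pics/crop1.png',im)
E
python3 a.py
```

```text
doser call [330.9 232.7] [331.9 218.1] [0.5628 0.0237 0.0017] [332.3 230.2] [333.  219.9]
doser call [330.4 221.7] [333.1 214. ] [0.5627 0.018  0.0323] [330.5 221.5] [333.2 214.2]
wheel_mid call [417.1 187.5] [303.3 172.2] [0.4892 0.2904 0.0372] [416.7 188.1] [303.1 171.7]
hub_top call [418.6 179. ] [303.  166.8] [0.4887 0.2901 0.0643] [418. 180.] [302.7 166. ]
clip_grip call [206.8 217.6] [314.7 291.8] [ 0.4505 -0.2899  0.0093] [205.  220.1] [313.2 289.6]
clip_ring call [205.  228.5] [321.6 289.5] [ 0.4764 -0.2911  0.0042] [205.4 227.9] [321.9 290. ]
clip ring at z [ 0.4767023  -0.28581791  0.0025    ] [ 0.47992506 -0.28825025  0.0025    ] grip [ 0.4555361  -0.28649638  0.018     ] [ 0.45821439 -0.29187166  0.018     ]
```

View pics/crop1.png

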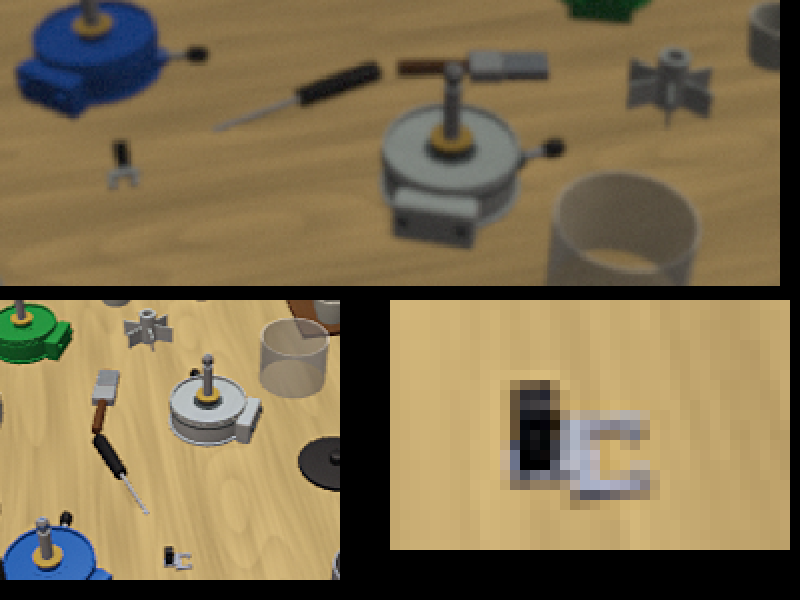

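The crop shows the plain aluminium doser, the six-vane wheel, and the clip with its black grip and its mouth towards about +x. Next I fly over the clip with yaw 0 and measure with the wrist camera.

>>> {"name": "arm_command", "arguments": {"series": [[0.045,-0.022,0,0.082],[0.09,-0.044,0,0.165],[0.134,-0.066,0,0.247],[0.178,-0.088,0,0.33],[0.222,-0.11,0,0.412]], "hand": 0.0854, "grip_force": 40}}

```text
time: 2.1
ee_pos: [0.3804, -0.3128, 0.2315]
tcp_rot: [180.0, -0.0, -0.2]
wrist_force: [1.3, -0.7, -0.2]
opening: 0.0854
grasp_force: 0.0
```

```bash
cat > w.py <<'E'
from h import *
import sys
c,K,T=cam('wrist'); o=bot.get_obs(); print(o['time'],np.round(o['ee_pos'],4),np.round(o['tcp_rot'],2),np.round(o['wrist_force'],2),round(o['opening'],4))
cv2.imwrite('pics/%s.png'%sys.argv[1],c['color'])
Z={'clip_grip':.018,'clip_ring':.0025,'wheel_mid':.032,'hub_top':.064,'doser':0.0}
if len(sys.argv)>3: Z[sys.argv[2]]=float(sys.argv[3])
for t in sys.argv[2:]:
    if t[0] in '0.':continue
    for x in bot.mark_of('wrist',t)[:2]: print(t,np.round(x['location'],1),round(x['confidence'],2),at_z(K,T,x['location'],Z[t]).round(4))
E
python3 w.py w1 clip_grip clip_ring doser
```

```text
2.15 [ 0.3841 -0.3081  0.2315] [-1.799e+02 -1.200e-01 -4.300e-01] [ 3.62  3.82 -0.46] 0.0853Traceback (most recent call last):
  File "w.py", line 6, in <module>
    if len(sys.argv)>3: Z[sys.argv[2]]=float(sys.argv[3])
                                       ~~~~~^^^^^^^^^^^^^
ValueError: could not convert string to float: 'clip_ring'
```

```bash
sed -i '/len(sys.argv)>3/d' w.py; python3 w.py w1 clip_grip clip_ring
```

```text
2.2 [ 0.3824 -0.3105  0.2315] [-1.7997e+02 -6.0000e-02  1.2000e-01] [-0.29 -1.17  0.27] 0.0855
clip_grip [298.8 114.9] 0.83 [ 0.4528 -0.2891  0.018 ]
clip_ring [303.   89.8] 0.65 [ 0.48   -0.2935  0.0025]
```

View pics/w1.png

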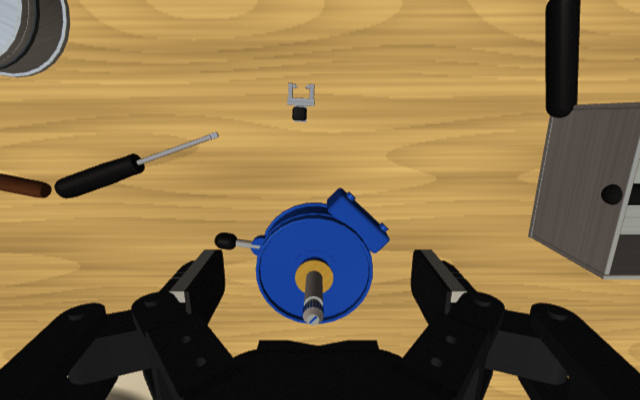

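The clip is at pixel (300,100) with its mouth up in the image, so its yaw is close to 0. The blue look-alike lies below. On to the doser.

>>> {"name": "arm_command", "arguments": {"series": [[0.013,-0.048,-0.004,0],[0.026,-0.096,-0.008,0],[0.039,-0.144,-0.012,0],[0.052,-0.192,-0.016,0],[0.065,-0.24,-0.02,0]]}}

```text
time: 2.8
ee_pos: [0.4445, -0.0741, 0.2516]
tcp_rot: [180.0, -0.0, -0.1]
wrist_force: [1.7, -0.0, -0.4]
opening: 0.0852
grasp_force: 0.0
```

>>> {"name": "arm_command", "arguments": {"series": [[0.012,-0.046,0,0],[0.025,-0.092,0,0],[0.025,-0.094,0,0],[0.025,-0.094,0,0],[0.025,-0.094,0,0]]}}

```text
time: 3.3
ee_pos: [0.4696, 0.0071, 0.2513]
tcp_rot: [-179.6, 0.0, 0.7]
wrist_force: [-0.1, 0.9, -0.2]
opening: 0.0855
grasp_force: 0.0
```

```bash
python3 w.py w2 doser wheel_mid hub_top
```

```text
3.35 [0.4696 0.007  0.2514] [-179.55    0.      0.67] [-0.58  0.98  0.14] 0.0855
doser [536.7 305.3] 0.8 [ 0.2791 -0.3079  0.    ]
doser [308.9  91.9] 0.64 [0.5639 0.019  0.    ]
wheel_mid [ 77.9 154.9] 0.93 [0.4896 0.2854 0.032 ]
hub_top [ 50.8 154.5] 0.86 [0.4939 0.2894 0.064 ]
```

View pics/w2.png

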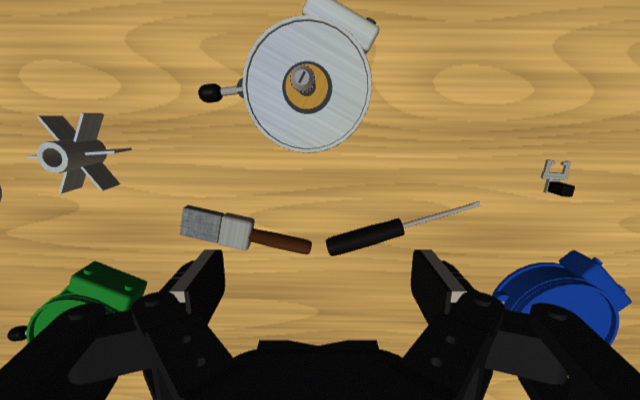

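Run:
```python
from h import *
o=bot.get_obs(); print(o['time'],np.round(o['q'],2),np.round(o['qd'],2),np.round(o['ee_pos'],4),np.round(o['tcp_rot'],2))
c,K,T=cam('wrist'); o=bot.get_obs(); print(o['time'],np.round(o['ee_pos'],4))
g=cv2.cvtColor(c['color'],6)
for r0,r1,z,roi in ((55,75,.057,(220,0,400,170)),):
    x0,y0,x1,y1=roi
    C=cv2.HoughCircles(cv2.medianBlur(g[y0:y1,x0:x1],5),cv2.HOUGH_GRADIENT,1,200,param1=120,param2=20,minRadius=r0,maxRadius=r1)
    for a in C[0]: print('casting',a,at_z(K,T,(a[0]+x0,a[1]+y0),z))
print('spindle top', [at_z(K,T,(303,78),z).round(4).tolist() for z in (.1385,.1505)])
```

```text
3.5 [  0.63  -5.5    1.9   97.38   0.47 179.93] [0.34 0.01 0.02 0.01 0.06 0.1 ] [0.4696 0.0075 0.2514] [-1.7953e+02 -1.0000e-02  7.0000e-01]
3.55 [0.4697 0.0077 0.2514]
casting [86.5 80.5 58.6] [0.57117812 0.01999301 0.057     ]
spindle top [[0.565, 0.0193, 0.1385], [0.5637, 0.0186, 0.1505]]
```

Run:
```python
import cv2
im=cv2.imread('pics/w2.png'); a=cv2.resize(im[40:130,240:380],None,fx=4,fy=4,interpolation=2)
cv2.imwrite('pics/c2.png',a)
```

```text
(no output)
```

View pics/c2.png

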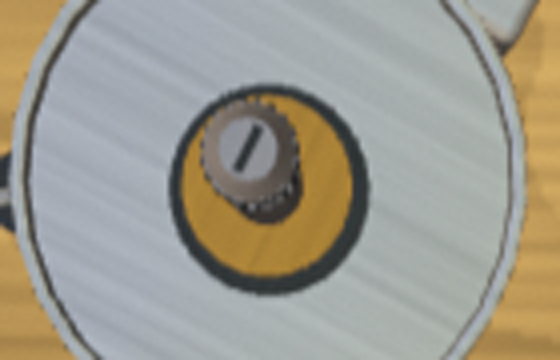

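>>> {"name": "arm_command", "arguments": {"series": [[-0.005,-0.045,0,-0.14],[-0.01,-0.09,0,-0.28],[-0.015,-0.135,0,-0.42],[-0.02,-0.18,0,-0.56],[-0.025,-0.225,0,-0.7]]}}

```text
time: 4.05
ee_pos: [0.4412, 0.2345, 0.2534]
tcp_rot: [-179.7, -0.3, 41.2]
wrist_force: [0.5, -1.0, -0.0]
opening: 0.0857
grasp_force: 0.0
```

>>> {"name": "arm_command", "arguments": {"series": [[0,0,0,-0.085],[0,0,0,-0.085],[0,0,0,-0.085],[0,0,0,-0.085],[0,0,0,-0.085]]}}

```text
time: 4.55
ee_pos: [0.4418, 0.2324, 0.2533]
tcp_rot: [-179.7, -0.4, 45.6]
wrist_force: [0.2, -0.3, -0.6]
opening: 0.0855
grasp_force: 0.0
```

```bash
cat > w3.py <<'E'
from h import *
o=bot.get_obs(); print(np.round(o['q'],2))
im=cv2.imread('pics/w2.png')
T0=np.array(bot.camera('wrist')['T_tool_cam']); K=np.array(bot.camera('wrist')['camera_matrix'])
T=np.eye(4);T[:3,:3]=R.from_euler('xyz',[-179.55,0,.67],degrees=True).as_matrix();T[:3,3]=[.4696,.007,.2514];T=T@T0
print('cam',T[:3,3],'hole',at_z(K,T,(307.3,87.5),.057),'top',[at_z(K,T,(302.3,77.3),z).round(4) for z in (.1385,.1445,.1505)])
E
python3 w3.py; python3 w.py w3 wheel_mid hub_top
```

```text
[ 27.5   -1.68   5.73  97.18   0.42 161.86]
cam [0.53691903 0.00487833 0.39432128] hole [0.56306005 0.01801783 0.057     ] top [array([0.5641, 0.0187, 0.1385]), array([0.5634, 0.0184, 0.1445]), array([0.5628, 0.018 , 0.1505])]
4.7 [0.4417 0.2327 0.2532] [-179.67   -0.34   45.71] [0.35 0.58 0.2 ] 0.0855
wheel_mid [311.9 109.6] 0.75 [0.4893 0.2892 0.032 ]
hub_top [311.9 111.5] 0.67 [0.4881 0.2869 0.064 ]
hub_top [184.4  34.7] 0.3 [0.4501 0.4235 0.064 ]
```

View pics/w3.png

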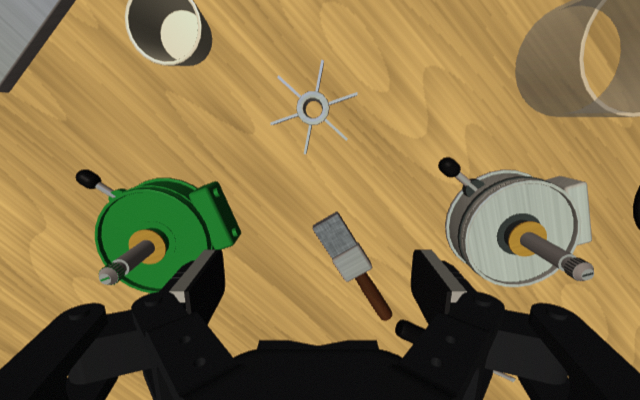

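Wrist view: the wheel's hub is at (313,108), with the doser at right and the green look-alike at left. I'm going down onto the hub.

>>> {"name": "arm_command", "arguments": {"series": [[0.02,-0.001,0.03,0],[0.04,-0.003,0.06,0],[0.06,-0.005,0.085,0],[0.073,-0.005,0.11,0],[0.073,-0.005,0.13,0]]}}

```text
time: 5.3
ee_pos: [0.4892, 0.2908, 0.1215]
tcp_rot: [-179.6, -0.3, 45.8]
wrist_force: [-0.8, -0.1, -0.8]
opening: 0.0855
grasp_force: 0.0
```

>>> {"name": "arm_command", "arguments": {"series": [[0,0,0.02,0],[0,0,0.04,0],[0,0,0.06,0],[0,0,0.075,0],[0,0,0.082,0]]}}

```text
time: 5.8
ee_pos: [0.4882, 0.2904, 0.0401]
tcp_rot: [-179.6, -0.2, 45.8]
wrist_force: [-0.7, 0.6, -0.3]
opening: 0.0854
grasp_force: 0.0
```

>>> {"name": "arm_command", "arguments": {"series": [[0,0,0,0],[0,0,0,0],[0,0,0,0],[0,0,0,0],[0,0,0,0]], "hand": 0.02, "grip_force": 40}}

```text
time: 6.3
ee_pos: [0.4894, 0.2912, 0.0428]
tcp_rot: [-179.7, -0.4, 45.8]
wrist_force: [-0.2, -0.7, 5.5]
opening: 0.0327
grasp_force: 39.7
```

>>> {"name": "arm_command", "arguments": {"series": [[0,0,0,0],[0,0,0,0],[0,0,-0.03,0],[0,0,-0.07,0],[0,0,-0.11,0]]}}

```text
time: 6.8
ee_pos: [0.4883, 0.2896, 0.1524]
tcp_rot: [-179.6, -0.3, 45.8]
wrist_force: [1.9, 0.6, -2.4]
opening: 0.0324
grasp_force: 40.4
```

>>> {"name": "arm_command", "arguments": {"series": [[-0.01,0.02,-0.03,0],[-0.03,0.05,-0.06,0],[-0.055,0.093,-0.064,0],[-0.08,0.135,-0.064,0],[-0.105,0.178,-0.064,0]]}}

```text
time: 7.3
ee_pos: [0.5435, 0.0884, 0.2143]
tcp_rot: [-179.7, -0.4, 45.8]
wrist_force: [2.0, 0.9, -2.3]
opening: 0.0328
grasp_force: 40.4
```

>>> {"name": "arm_command", "arguments": {"series": [[-0.02,0.035,0,0],[-0.037,0.064,0,0],[-0.037,0.064,0,0],[-0.037,0.064,0,0],[-0.037,0.064,0,0]]}}

```text
time: 7.8
ee_pos: [0.5631, 0.0195, 0.2133]
tcp_rot: [-179.6, -0.3, 45.8]
wrist_force: [1.1, -0.4, -0.5]
opening: 0.0326
grasp_force: 40.4
```

```bash
python3 w.py w4 doser wheel_mid hub_top
python3 - <<'E'
from h import *
o=bot.get_obs(); Rt=R.from_euler('xyz',o['tcp_rot'],degrees=True).as_matrix()
w=[]
for n in ('scene','side'):
    c,K,T=cam(n)
    cv2.imwrite(f'pics/{n}4.png',c['color'])
    for t,z in (('hub_top',o['ee_pos'][2]+.0215),('wheel_mid',o['ee_pos'][2]-.0105)):
        for x in bot.mark_of(n,t)[:1]:
            P=at_z(K,T,x['location'],z); print(n,t,x['confidence'],np.round(x['location'],1),P.round(4),(Rt.T@(P-o['ee_pos'])).round(4), at_z(K,T,proj(K,T,[.5633,.0183,.145]),.145)[:2])
E
```

```text
7.85 [0.5631 0.0198 0.2133] [-179.65   -0.33   45.87] [ 0.67 -0.98 -1.46] 0.0325
doser [319.6 175.3] 0.81 [0.5659 0.0179 0.    ]
doser [169.3 231.7] 0.49 [0.3865 0.0951 0.    ]
wheel_mid [315.9 247. ] 0.75 [ 0.5105 -0.0333  0.032 ]
hub_top [318.7 278.2] 0.64 [ 0.4982 -0.0506  0.064 ]
scene hub_top 0.76 [335.3 153.9] [0.5696 0.0213 0.235 ] [ 0.0056  0.0034 -0.0215] [0.5633 0.0183]
scene wheel_mid 0.85 [334.  163.1] [0.5576 0.0229 0.203 ] [-0.0018 -0.0061  0.0105] [0.5633 0.0183]
side hub_top 0.89 [332.9 169.9] [ 0.5576 -0.0079  0.235 ] [-0.0236  0.0152 -0.0217] [0.5633 0.0183]
side wheel_mid 0.83 [335.  175.2] [0.5671 0.0078 0.203 ] [-0.006   0.0113  0.0104] [0.5633 0.0183]
```

View pics/w4.png

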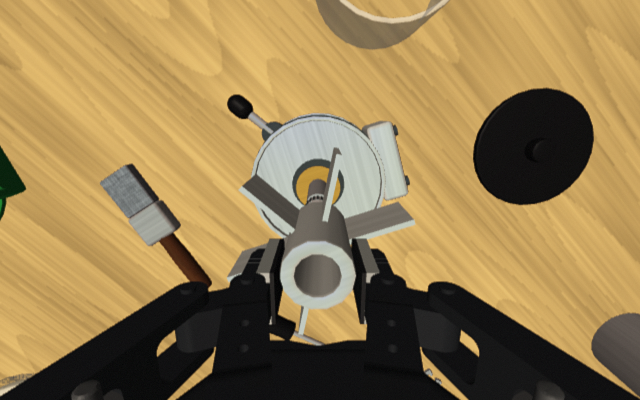

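The hub is held upright with its top ring centred at about (318,274). The spindle shows just below it at (317,195). I'll work out the hub's position in tool coordinates.

```bash
cat > m.py <<'E'
from h import *
im=cv2.imread('pics/w4.png'); c=bot.camera('wrist'); K=np.array(c['camera_matrix']); T0=np.array(c['T_tool_cam']); o=bot.get_obs()
g=cv2.cvtColor(im,6)
m=np.zeros_like(g); m[225:320,270:365]=(g[225:320,270:365]>150)*255
cn=max(cv2.findContours(m,0,1)[0],key=cv2.contourArea); h=cv2.convexHull(cn); print(cv2.fitEllipse(h),cv2.boundingRect(h))
p=cv2.fitEllipse(h)[0]
print('hub in tool', at_z(K,T0,p,-.0212), 'depth by size', K[0,0]*.034/max(cv2.fitEllipse(h)[1]), -(T0[:3,:3].T@(np.array([0,0,-.0212])-T0[:3,3]))[2])
T=np.eye(4);T[:3,:3]=R.from_euler('xyz',o['tcp_rot'],degrees=True).as_matrix();T[:3,3]=o['ee_pos'];T=T@T0
# washer ring centre
print('washer at .066 px', proj(K,T,[.5633,.0183,.066]),'casting centre px',proj(K,T,[.5633,.0183,.057]))
E
python3 m.py
python3 - <<'E'
import cv2; im=cv2.imread('pics/w4.png'); cv2.imwrite('pics/c4.png',cv2.resize(im[100:320,220:430],None,fx=2.7,fy=2.7,interpolation=2))
E
```

```text
((319.24822998046875, 290.60736083984375), (83.21847534179688, 103.32981872558594), 167.8496856689453) (278, 241, 81, 79)
hub in tool [-0.00707105  0.00262772 -0.0212    ] depth by size 0.10310502111064561 0.13525307283531599
washer at .066 px [316.83756525 189.23174766] casting centre px [316.9049617  187.16743285]
```

View pics/c4.png

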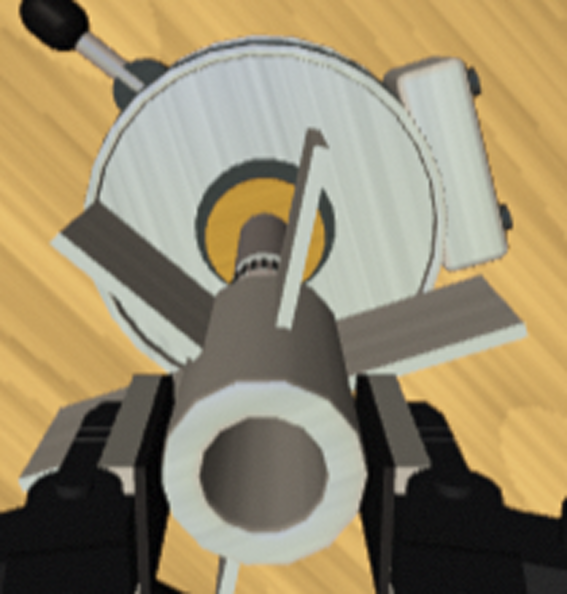

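Run:
```python
from h import *
c=bot.camera('wrist'); K=np.array(c['camera_matrix']); T0=np.array(c['T_tool_cam']); o=bot.get_obs()
for z in (-.0212,-.0145): print(z,at_z(K,T0,(318,274.6),z).round(4),[round(-(T0[:3,:3].T@(at_z(K,T0,p,z)-T0[:3,3]))[2],4) for p in ((318,274.6),)])
Rt=R.from_euler('xyz',o['tcp_rot'],degrees=True).as_matrix()
print(o['time'],o['ee_pos'],Rt.round(4).tolist(),'doser in tool',Rt.T@(np.array([.5633,.0183,.145])-o['ee_pos']))
T=np.eye(4);T[:3,:3]=Rt;T[:3,3]=o['ee_pos'];T=T@T0
# spindle: casting hole top edge at px (318,158.5), head ring seen ~ (317,198)
print('hole edge',at_z(K,T,(318,158.5),.057), 'rim left/right',at_z(K,T,(252.6,180),.055),at_z(K,T,(381.8,180),.055))
```

```text
-0.0212 [ 0.0007  0.0021 -0.0212] [np.float64(0.1351)]
-0.0145 [-0.003   0.0021 -0.0145] [np.float64(0.1425)]
8.4 [0.56330639 0.01892693 0.21336047] [[0.6971, 0.717, -0.0002], [0.7169, -0.6971, 0.0083], [0.0058, -0.0059, -1.0]] doser in tool [-0.00084868  0.00083663  0.06835295]
hole edge [0.5835699  0.03760861 0.057     ] rim left/right [0.52267844 0.06698428 0.055     ] [ 0.61353298 -0.02113427  0.055     ]
```

>>> {"name": "arm_command", "arguments": {"series": [[0.002,-0.0014,0.005,0],[0.002,-0.0014,0.01,0],[0.002,-0.0014,0.015,0],[0.002,-0.0014,0.018,0],[0.002,-0.0014,0.02,0]]}}

```text
time: 8.9
ee_pos: [0.5635, 0.0214, 0.1928]
tcp_rot: [-179.6, -0.3, 45.8]
wrist_force: [0.6, 0.1, -1.2]
opening: 0.033
grasp_force: 40.4
```

>>> {"name": "arm_command", "arguments": {"series": [[0,0,0.002,0],[0,0,0.004,0],[0,0,0.006,0],[0,0,0.006,0],[0,0,0.006,0]]}}

```text
time: 9.4
ee_pos: [0.5637, 0.0215, 0.1874]
tcp_rot: [-179.7, -0.3, 45.8]
wrist_force: [-0.9, 0.4, -1.7]
opening: 0.0329
grasp_force: 40.4
```

>>> {"name": "arm_command", "arguments": {"series": [[0,0,0.002,0],[0,0,0.004,0],[0,0,0.005,0],[0,0,0.005,0],[0,0,0.005,0]]}}

```text
time: 9.9
ee_pos: [0.5637, 0.0215, 0.1824]
tcp_rot: [-179.7, -0.3, 45.8]
wrist_force: [-0.0, 0.5, -2.0]
opening: 0.0327
grasp_force: 40.4
```

>>> {"name": "arm_command", "arguments": {"series": [[0,0,0.002,0],[0,0,0.004,0],[0,0,0.006,0],[0,0,0.006,0],[0,0,0.006,0]]}}

```text
time: 10.4
ee_pos: [0.5636, 0.0216, 0.1763]
tcp_rot: [-179.7, -0.3, 45.8]
wrist_force: [0.4, 0.8, -1.7]
opening: 0.0332
grasp_force: 40.4
```

>>> {"name": "arm_command", "arguments": {"series": [[0,0,0.002,0],[0,0,0.004,0],[0,0,0.006,0],[0,0,0.006,0],[0,0,0.006,0]]}}

```text
time: 10.9
ee_pos: [0.5637, 0.0216, 0.1703]
tcp_rot: [-179.7, -0.3, 45.8]
wrist_force: [-0.5, -0.3, -1.9]
opening: 0.033
grasp_force: 40.4
```

No contact force with the underside near 0.128 m, so the wheel is over the spindle. I'll keep lowering.

>>> {"name": "arm_command", "arguments": {"series": [[0,0,0.01,0],[0,0,0.02,0],[0,0,0.03,0],[0,0,0.04,0],[0,0,0.045,0]]}}

```text
time: 11.4
ee_pos: [0.5631, 0.022, 0.1237]
tcp_rot: [-179.6, -0.3, 45.8]
wrist_force: [-0.5, -0.4, -1.3]
opening: 0.0331
grasp_force: 40.4
```

>>> {"name": "arm_command", "arguments": {"series": [[0,0,0.003,0],[0,0,0.006,0],[0,0,0.01,0],[0,0,0.012,0],[0,0,0.012,0]]}}

```text
time: 11.9
ee_pos: [0.5637, 0.022, 0.1131]
tcp_rot: [-179.7, -0.3, 45.8]
wrist_force: [-0.4, -1.0, -2.1]
opening: 0.0328
grasp_force: 40.4
```

>>> {"name": "arm_command", "arguments": {"series": [[0,0,0.002,0],[0,0,0.004,0],[0,0,0.005,0],[0,0,0.005,0],[0,0,0.005,0]]}}

```text
time: 12.4
ee_pos: [0.5639, 0.022, 0.1088]
tcp_rot: [-179.7, -0.4, 45.8]
wrist_force: [-1.3, -2.5, 3.5]
opening: 0.0325
grasp_force: 40.7
```

Seated: 5 N on the washer at the expected height. Now I open, rise and look.

>>> {"name": "arm_command", "arguments": {"series": [[0,0,0,0],[0,0,0,0],[0,0,0,0],[0,0,0,0],[0,0,-0.01,0]], "hand": 0.0854}}

```text
time: 12.9
ee_pos: [0.563, 0.0221, 0.1174]
tcp_rot: [-179.6, -0.2, 45.8]
wrist_force: [0.0, 0.2, 0.3]
opening: 0.0853
grasp_force: 0.0
```

>>> {"name": "arm_command", "arguments": {"series": [[0,0,-0.03,0],[0,0,-0.07,0],[-0.02,0,-0.11,0],[-0.06,0,-0.13,0],[-0.06,0,-0.13,0]]}}

```text
time: 13.4
ee_pos: [0.521, -0.024, 0.2533]
tcp_rot: [-180.0, -0.5, 45.7]
wrist_force: [0.3, 0.3, 0.3]
opening: 0.0857
grasp_force: 0.0
```

>>> {"name": "arm_command", "arguments": {"series": [[0,0,0,0],[0,0,0,0],[0,0,0,0],[0,0,0,0],[0,0,0,0]]}}

```text
time: 13.9
ee_pos: [0.522, -0.0217, 0.2474]
tcp_rot: [-179.6, -0.3, 45.8]
wrist_force: [0.5, 1.0, 1.0]
opening: 0.0857
grasp_force: 0.0
```

```bash
python3 w.py w5 hub_top doser
python3 - <<'E'
import cv2; im=cv2.imread('pics/w5.png'); cv2.imwrite('pics/c5.png',cv2.resize(im[80:280,220:420],None,fx=3,fy=3,interpolation=2))
E
```

```text
13.95 [ 0.5219 -0.0217  0.2475] [-179.63   -0.3    45.83] [ 0.13  0.07 -0.31] 0.0852
hub_top [319.9 123.7] 0.72 [0.5654 0.0185 0.064 ]
doser [319.9 123.3] 0.77 [0.5648 0.0177 0.    ]
```

View pics/c5.png

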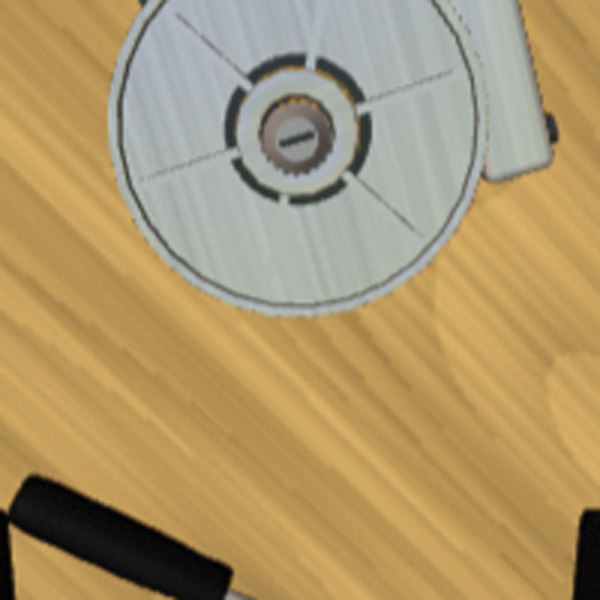

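The wheel sits flat on the spindle, with vanes level and the head at px (319,125.7) inside the hub ring (319.3,124).

Run:
```python
from h import *
c=bot.camera('wrist'); K=np.array(c['camera_matrix']); T0=np.array(c['T_tool_cam'])
Rt=R.from_euler('xyz',[-179.63,-.3,45.83],degrees=True).as_matrix(); p=np.array([.5219,-.0217,.2475])
T=np.eye(4);T[:3,:3]=Rt;T[:3,3]=p;T=T@T0
print('cam',T[:3,3])
for px,z in (((319.3,124),.130),((319,125.5),.1385),((319,125.5),.1505),((319.8,124),.057)):
    P=at_z(K,T,px,z); print(z,P.round(4),'tool xy',(Rt.T@(P-p)).round(4))
print('seat TCP in tool now',Rt.T@(np.array([.5637,.022,.109])-p))
```

```text
cam [0.57020362 0.02413604 0.39077635]
0.13 [0.5659 0.0198 0.13  ] tool xy [0.0598 0.0034 0.1178]
0.1385 [0.565  0.0193 0.1385] tool xy [0.0589 0.0031 0.1093]
0.1505 [0.5653 0.0195 0.1505] tool xy [0.0593 0.003  0.0973]
0.057 [0.565  0.0182 0.057 ] tool xy [0.0577 0.0043 0.1908]
seat TCP in tool now [0.05974474 0.00042884 0.13881485]
```

>>> {"name": "arm_command", "arguments": {"series": [[-0.043,0.016,0,0.14],[-0.086,0.032,0,0.28],[-0.13,0.048,0,0.42],[-0.174,0.064,0,0.56],[-0.217,0.08,0,0.7]]}}

```text
time: 14.6
ee_pos: [0.4269, -0.2348, 0.2465]
tcp_rot: [-179.5, -0.1, 5.4]
wrist_force: [0.6, -0.5, 0.6]
opening: 0.0857
grasp_force: 0.0
```

>>> {"name": "arm_command", "arguments": {"series": [[-0.014,0.025,0.01,0.05],[-0.028,0.05,0.03,0.1],[-0.028,0.05,0.045,0.1],[-0.028,0.05,0.045,0.1],[-0.028,0.05,0.045,0.1]]}}

```text
time: 15.1
ee_pos: [0.4051, -0.2853, 0.2013]
tcp_rot: [-179.5, 0.0, -0.0]
wrist_force: [0.5, -0.1, -0.6]
opening: 0.0854
grasp_force: 0.0
```

```bash
python3 w.py w6 clip_grip clip_ring
python3 - <<'E'
import cv2; im=cv2.imread('pics/w6.png'); cv2.imwrite('pics/c6.png',cv2.resize(im[60:180,240:400],None,fx=5,fy=5,interpolation=2))
E
```

```text
15.15 [ 0.4054 -0.2853  0.2018] [-1.7955e+02 -4.0000e-02  1.0000e-02] [-0.22 -0.53 -0.1 ] 0.0853
clip_grip [320.4 134.7] 0.79 [ 0.4537 -0.2882  0.018 ]
clip_ring [322.5 108.5] 0.84 [ 0.4796 -0.2903  0.0025]
```

View pics/c6.png

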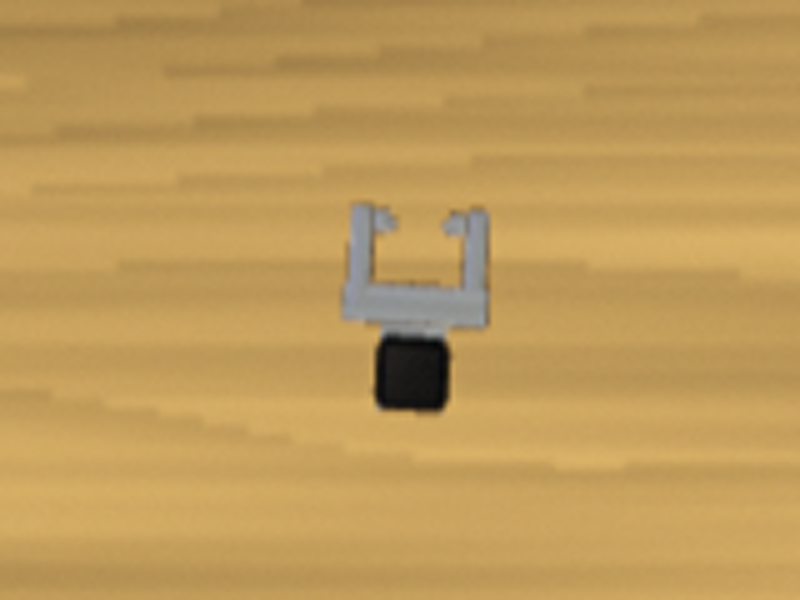

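Run:
```python
from h import *
o=bot.get_obs();c=bot.camera('wrist'); K=np.array(c['camera_matrix']); T0=np.array(c['T_tool_cam'])
Rt=R.from_euler('xyz',o['tcp_rot'],degrees=True).as_matrix(); p=np.array(o['ee_pos'])
T=np.eye(4);T[:3,:3]=Rt;T[:3,3]=p;T=T@T0
for n,px,z in (('grip top',(322.4,134.6),.031),('noses',(324.1,104.4),.005),('grip pt',(320.4,134.7),.018),('back bar',(323.2,121.6),.005)):
    P=at_z(K,T,px,z); print(n,P.round(4),'tool',(Rt.T@(P-p)).round(4))
print(Rt.round(4).tolist())
```

```text
grip top [ 0.4554 -0.2902  0.031 ] tool [0.0495 0.0062 0.171 ]
noses [ 0.4845 -0.292   0.005 ] tool [0.0786 0.0083 0.197 ]
grip pt [ 0.4545 -0.2883  0.018 ] tool [0.0486 0.0044 0.184 ]
back bar [ 0.4672 -0.2912  0.005 ] tool [0.0613 0.0074 0.197 ]
[[1.0, 0.0004, 0.0011], [0.0004, -1.0, 0.0073], [0.0011, -0.0073, -1.0]]
```

The clip's yaw is about −3°, so I align to it and descend over the grip.

>>> {"name": "arm_command", "arguments": {"series": [[0.02,0.001,0.03,0.025],[0.04,0.003,0.06,0.05],[0.047,0.0035,0.09,0.05],[0.047,0.0035,0.12,0.05],[0.047,0.0035,0.14,0.05]]}}

```text
time: 15.8
ee_pos: [0.4521, -0.2871, 0.059]
tcp_rot: [-179.5, 0.1, -2.8]
wrist_force: [0.0, 0.1, 0.6]
opening: 0.0856
grasp_force: 0.0
```

>>> {"name": "arm_command", "arguments": {"series": [[0,0,0.015,0],[0,0,0.03,0],[0,0,0.042,0],[0,0,0.052,0],[0,0,0.052,0]]}}

```text
time: 16.3
ee_pos: [0.4515, -0.2871, 0.0077]
tcp_rot: [-179.5, 0.1, -2.9]
wrist_force: [0.2, -0.1, 0.5]
opening: 0.0855
grasp_force: 0.0
```

```bash
python3 w.py w7
python3 - <<'E'
import cv2; im=cv2.imread('pics/w7.png'); cv2.imwrite('pics/c7.png',cv2.resize(im[200:400,180:460],None,fx=2.8,fy=2.8,interpolation=2))
E
```

```text
16.35 [ 0.4519 -0.2874  0.0086] [-1.7951e+02  6.0000e-02 -2.9000e+00] [ 0.98  0.13 -0.23] 0.0853
```

View pics/c7.png

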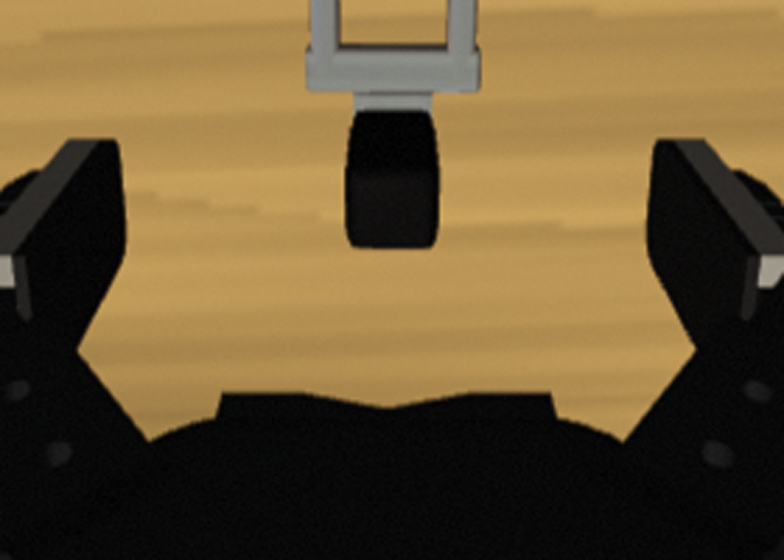

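Grip (crop 392,180) is centred between the fingers and square to them. That's 12 pictures viewed, two more than the limit of 10, so I'll view no more and go on by numbers and feel. I close and lift.

>>> {"name": "arm_command", "arguments": {"series": [[0,0,0,0],[0,0,0,0],[0,0,0,0],[0,0,0,0],[0,0,0,0]], "hand": 0.004, "grip_force": 60}}

```text
time: 16.85
ee_pos: [0.4521, -0.2876, 0.0091]
tcp_rot: [-179.5, 0.0, -2.9]
wrist_force: [-5.5, 3.0, 24.2]
opening: 0.0128
grasp_force: 55.5
```

>>> {"name": "arm_command", "arguments": {"series": [[0,0,0,0],[0,0,0,0],[0,0,0,0],[0,0,0,0],[0,0,-0.005,0]]}}

```text
time: 17.35
ee_pos: [0.4516, -0.2872, 0.0133]
tcp_rot: [-179.5, 0.1, -2.9]
wrist_force: [0.3, -0.1, -0.8]
opening: 0.0126
grasp_force: 58.4
```

>>> {"name": "arm_command", "arguments": {"series": [[0,0,-0.03,0],[0,0,-0.07,0],[0,0,-0.11,0],[0,0,-0.15,0],[0,0,-0.19,0]]}}

```text
time: 17.85
ee_pos: [0.4517, -0.2888, 0.2054]
tcp_rot: [-179.5, 0.0, -2.9]
wrist_force: [0.1, -1.0, 0.2]
opening: 0.0128
grasp_force: 58.5
```

>>> {"name": "arm_command", "arguments": {"series": [[0.008,-0.047,0,-0.064],[0.016,-0.094,0,-0.128],[0.024,-0.141,0,-0.192],[0.032,-0.189,0,-0.256],[0.04,-0.236,0,-0.32]]}}

```text
time: 18.35
ee_pos: [0.5038, -0.0535, 0.2058]
tcp_rot: [-179.5, -0.1, 15.6]
wrist_force: [0.9, -0.8, -0.4]
opening: 0.0124
grasp_force: 58.6
```

>>> {"name": "arm_command", "arguments": {"series": [[0.014,-0.026,0,-0.04],[0.028,-0.053,0,-0.08],[0.028,-0.053,0,-0.08],[0.028,-0.053,0,-0.08],[0.028,-0.053,0,-0.08]]}}

```text
time: 18.85
ee_pos: [0.5166, 0.0025, 0.2062]
tcp_rot: [-179.6, -0.1, 20.0]
wrist_force: [-0.4, -0.5, -0.2]
opening: 0.0128
grasp_force: 58.7
```

```bash
python3 w.py w8 clip_ring clip_grip
cat > c.py <<'E'
from h import *
# ring & axis relative to TCP in tool axes
o=bot.get_obs(); Rt=R.from_euler('xyz',o['tcp_rot'],degrees=True).as_matrix()
print(o['time'],'pos',np.round(o['ee_pos'],4),'axis in tool',(Rt.T@(np.array([.5634,.0206,.13])-o['ee_pos'])).round(4),'F tool',(Rt.T@o['wrist_force']).round(2), 'q6',round(o['q'][5],1))
E
python3 c.py
python3 - <<'E'
from h import *
c=bot.camera('wrist');K=np.array(c['camera_matrix']); T0=np.array(c['T_tool_cam'])
for t,z in (('clip_ring',.0066),('clip_grip',-.0089)):
    for x in bot.mark_of('wrist',t)[:1]: print(t,x['confidence'],np.round(x['location'],1),at_z(K,T0,x['location'],z).round(4))
E
```

```text
18.9 [0.5167 0.0022 0.2062] [-1.7956e+02 -1.4000e-01  1.9940e+01] [-0.81  0.21 -0.25] 0.0123
clip_ring [318.6 200.8] 0.91 [ 0.4918 -0.0081  0.0025]
clip_grip [317.6 262.5] 0.76 [ 0.4258 -0.031   0.018 ]
19.0 pos [0.5167 0.0022 0.2063] axis in tool [ 0.05   -0.0008  0.0764] F tool [ 0.03 -0.41  0.2 ] q6 160.1
clip_ring 0.92 [317.1 203.8] [0.0253 0.0015 0.0066]
clip_grip 0.81 [317.  262.8] [ 0.0009  0.0015 -0.0089]
```

>>> {"name": "arm_command", "arguments": {"series": [[0,-0.0008,0.015,0],[0,-0.0008,0.03,0],[0,-0.0008,0.045,0],[0,-0.0008,0.058,0],[0,-0.0008,0.06,0]]}}

```text
time: 19.65
ee_pos: [0.5158, 0.0042, 0.1446]
tcp_rot: [-179.5, -0.0, 20.0]
wrist_force: [0.6, -0.1, -0.3]
opening: 0.0127
grasp_force: 58.6
```

```bash
python3 c.py
python3 - <<'E'
from h import *
c=bot.camera('wrist');K=np.array(c['camera_matrix']); T0=np.array(c['T_tool_cam']); cv2.imwrite('pics/w9.png',c['color'])
z0=bot.get_obs()['ee_pos'][2]
for t,z in (('clip_ring',.0066),('clip_grip',-.0089),('hub_top',z0-.130)):
    for x in bot.mark_of('wrist',t)[:2]: print(t,round(x['confidence'],2),np.round(x['location'],1),at_z(K,T0,x['location'],z).round(4))
E
```

```text
19.65 pos [0.5158 0.0042 0.1446] axis in tool [0.0503 0.001  0.0146] F tool [0.49 0.33 0.29] q6 160.2
clip_ring 0.71 [317.9 203.8] [0.0253 0.0019 0.0066]
clip_grip 0.65 [315.4 261.1] [ 0.0018  0.0007 -0.0089]
hub_top 0.32 [319.1 144.2] [0.0537 0.0025 0.0153]
```

>>> {"name": "arm_command", "arguments": {"series": [[0.0015,0.0007,0,0],[0.003,0.0007,0,0],[0.0045,0.0007,0.001,0],[0.006,0.0007,0.002,0],[0.006,0.0007,0.002,0]]}}

```text
time: 20.35
ee_pos: [0.5225, 0.0059, 0.144]
tcp_rot: [-179.5, -0.1, 20.0]
wrist_force: [-0.6, -0.5, -0.2]
opening: 0.0125
grasp_force: 58.7
```

>>> {"name": "arm_command", "arguments": {"series": [[0,0,0.0003,0],[0,0,0.0006,0],[0,0,0.001,0],[0,0,0.001,0],[0,0,0.001,0]]}}

```text
time: 20.85
ee_pos: [0.5224, 0.0058, 0.1433]
tcp_rot: [-179.6, -0.2, 20.0]
wrist_force: [0.6, 0.2, -0.9]
opening: 0.0127
grasp_force: 58.7
```

>>> {"name": "arm_command", "arguments": {"series": [[0,0,0.0003,0],[0,0,0.0006,0],[0,0,0.001,0],[0,0,0.001,0],[0,0,0.001,0]]}}

```text
time: 21.35
ee_pos: [0.5224, 0.0058, 0.1422]
tcp_rot: [-179.6, -0.2, 20.0]
wrist_force: [-0.3, 0.2, -0.1]
opening: 0.0126
grasp_force: 58.7
```

>>> {"name": "arm_command", "arguments": {"series": [[0.0006,0,0,0],[0.0012,0,0,0],[0.0018,0,0,0],[0.0025,0,0,0],[0.0025,0,0,0]]}}

```text
time: 21.85
ee_pos: [0.5249, 0.0067, 0.1422]
tcp_rot: [-179.6, -0.2, 20.0]
wrist_force: [0.0, -0.5, -0.2]
opening: 0.0122
grasp_force: 58.7
```

>>> {"name": "arm_command", "arguments": {"series": [[0.0003,0,0,0],[0.0006,0,0,0],[0.0008,0,0,0],[0.001,0,0,0],[0.001,0,0,0]]}}

```text
time: 22.35
ee_pos: [0.5257, 0.007, 0.1423]
tcp_rot: [-179.6, -0.2, 20.0]
wrist_force: [-1.0, 0.6, -0.5]
opening: 0.0126
grasp_force: 58.7
```

>>> {"name": "arm_command", "arguments": {"series": [[0,0,0.0003,0],[0,0,0.0006,0],[0,0,0.001,0],[0,0,0.0015,0],[0,0,0.0015,0]]}}

```text
time: 22.85
ee_pos: [0.5257, 0.007, 0.1407]
tcp_rot: [-179.5, -0.1, 20.0]
wrist_force: [0.3, 0.2, -0.2]
opening: 0.013
grasp_force: 58.7
```

>>> {"name": "arm_command", "arguments": {"series": [[0.0002,0,0,0],[0.0004,0,0,0],[0.0006,0,0,0],[0.0008,0,0,0],[0.0008,0,0,0]]}}

```text
time: 23.35
ee_pos: [0.5264, 0.0073, 0.1407]
tcp_rot: [-179.6, -0.1, 20.0]
wrist_force: [-0.8, -0.0, -0.5]
opening: 0.0127
grasp_force: 58.7
```

>>> {"name": "arm_command", "arguments": {"series": [[0.0002,0,0,0],[0.0004,0,0,0],[0.0006,0,0,0],[0.0008,0,0,0],[0.0008,0,0,0]]}}

```text
time: 23.85
ee_pos: [0.5271, 0.0075, 0.1407]
tcp_rot: [-179.5, -0.1, 20.0]
wrist_force: [-1.2, 1.3, -1.0]
opening: 0.0126
grasp_force: 58.7
```

>>> {"name": "arm_command", "arguments": {"series": [[0.0002,0,0,0],[0.0004,0,0,0],[0.0006,0,0,0],[0.0008,0,0,0],[0.0008,0,0,0]]}}

```text
time: 24.35
ee_pos: [0.5275, 0.0077, 0.1406]
tcp_rot: [-179.5, -0.1, 20.0]
wrist_force: [-4.7, -1.6, 0.2]
opening: 0.0126
grasp_force: 58.8
```

>>> {"name": "arm_command", "arguments": {"series": [[0.0001,0,0,0],[0.0003,0,0,0],[0.0005,0,0,0],[0.0006,0,0,0],[0.0006,0,0,0]]}}

```text
time: 24.85
ee_pos: [0.5277, 0.0078, 0.1406]
tcp_rot: [-179.5, -0.0, 20.0]
wrist_force: [-7.5, -1.2, 0.7]
opening: 0.0126
grasp_force: 58.9
```

Noses are against the head (7.5 N). I keep the lean and press down in small steps.

>>> {"name": "arm_command", "arguments": {"series": [[0,0,0.0003,0],[0,0,0.0006,0],[0,0,0.0009,0],[0,0,0.001,0],[0,0,0.001,0]]}}

```text
time: 25.35
ee_pos: [0.528, 0.0079, 0.1397]
tcp_rot: [-179.6, -0.1, 20.0]
wrist_force: [-5.4, -1.1, 0.9]
opening: 0.0126
grasp_force: 58.8
```

>>> {"name": "arm_command", "arguments": {"series": [[0,0,0.0002,0],[0,0,0.0004,0],[0,0,0.0006,0],[0,0,0.0006,0],[0,0,0.0006,0]]}}

```text
time: 25.85
ee_pos: [0.528, 0.0079, 0.1392]
tcp_rot: [-179.5, -0.1, 20.0]
wrist_force: [-7.1, -0.7, 2.2]
opening: 0.0121
grasp_force: 59.0
```

>>> {"name": "arm_command", "arguments": {"series": [[0,0,0.0002,0],[0,0,0.0004,0],[0,0,0.0006,0],[0,0,0.0006,0],[0,0,0.0006,0]]}}

```text
time: 26.35
ee_pos: [0.528, 0.0079, 0.1391]
tcp_rot: [-179.6, -0.1, 20.0]
wrist_force: [-7.7, -0.4, 4.5]
opening: 0.0126
grasp_force: 59.4
```

Hub contact at the predicted height. I continue, watching x.

>>> {"name": "arm_command", "arguments": {"series": [[0,0,0.0002,0],[0,0,0.0004,0],[0,0,0.0006,0],[0,0,0.0006,0],[0,0,0.0006,0]]}}

```text
time: 26.85
ee_pos: [0.5281, 0.0079, 0.138]
tcp_rot: [-179.6, -0.1, 20.0]
wrist_force: [-5.4, -1.1, 1.7]
opening: 0.0125
grasp_force: 58.9
```

>>> {"name": "arm_command", "arguments": {"series": [[0,0,0.0002,0],[0,0,0.0004,0],[0,0,0.0006,0],[0,0,0.0006,0],[0,0,0.0006,0]]}}

```text
time: 27.35
ee_pos: [0.5284, 0.008, 0.1373]
tcp_rot: [-179.6, -0.1, 20.0]
wrist_force: [-5.9, -1.4, 0.5]
opening: 0.0127
grasp_force: 58.8
```

>>> {"name": "arm_command", "arguments": {"series": [[0,0,0.0002,0],[0,0,0.0004,0],[0,0,0.0006,0],[0,0,0.0006,0],[0,0,0.0006,0]]}}

```text
time: 27.85
ee_pos: [0.5285, 0.008, 0.1369]
tcp_rot: [-179.6, -0.2, 20.0]
wrist_force: [-4.9, 0.2, 1.1]
opening: 0.0124
grasp_force: 58.9
```

>>> {"name": "arm_command", "arguments": {"series": [[0,0,0.0002,0],[0,0,0.0004,0],[0,0,0.0006,0],[0,0,0.0006,0],[0,0,0.0006,0]]}}

```text
time: 28.35
ee_pos: [0.5291, 0.008, 0.1364]
tcp_rot: [-179.6, -0.2, 20.0]
wrist_force: [-0.9, -1.5, 1.8]
opening: 0.0127
grasp_force: 58.9
```

The lateral force dropped and x moved on, so I probe forward.

>>> {"name": "arm_command", "arguments": {"series": [[0.0002,0,0,0],[0.0004,0,0,0],[0.0006,0,0,0],[0.0008,0,0,0],[0.0008,0,0,0]]}}

```text
time: 28.85
ee_pos: [0.5293, 0.0084, 0.1362]
tcp_rot: [-179.5, -0.2, 20.0]
wrist_force: [-1.0, -1.0, 2.9]
opening: 0.0127
grasp_force: 59.0
```

```bash
python3 c.py
python3 - <<'E'
from h import *
c=bot.camera('wrist');K=np.array(c['camera_matrix']); T0=np.array(c['T_tool_cam'])
for t in ('clip_ring','clip_grip','hub_top'):
    for x in bot.mark_of('wrist',t)[:2]: print(t,round(x['confidence'],2),np.round(x['location'],1))
E
```

```text
28.85 pos [0.5293 0.0084 0.1362] axis in tool [0.0362 0.0003 0.0062] F tool [-1.31  0.59 -2.95] q6 160.6
clip_ring 0.9 [319.1 200.8]
clip_ring 0.62 [317.8 165. ]
clip_grip 0.86 [316.1 267.1]
```

>>> {"name": "arm_command", "arguments": {"series": [[0.0002,0,0,0],[0.0004,0,0,0],[0.0006,0,0,0],[0.0008,0,0,0],[0.0008,0,0,0]]}}

```text
time: 29.55
ee_pos: [0.5301, 0.0087, 0.1361]
tcp_rot: [-179.5, -0.2, 20.0]
wrist_force: [-1.5, 0.2, 1.0]
opening: 0.0124
grasp_force: 58.9
```

>>> {"name": "arm_command", "arguments": {"series": [[0.0002,0,0,0],[0.0004,0,0,0],[0.0006,0,0,0],[0.0008,0,0,0],[0.0008,0,0,0]]}}

```text
time: 30.05
ee_pos: [0.5307, 0.009, 0.1361]
tcp_rot: [-179.5, -0.1, 20.0]
wrist_force: [-3.6, -0.2, 1.8]
opening: 0.0126
grasp_force: 59.0
```

Force rises again 3.5 mm further on, which is where the noses should meet the groove. I push on sideways.

>>> {"name": "arm_command", "arguments": {"series": [[0.0004,0,0,0],[0.0008,0,0,0],[0.0012,0,0,0],[0.0015,0,0,0],[0.0015,0,0,0]]}}

```text
time: 30.55
ee_pos: [0.5318, 0.0092, 0.1361]
tcp_rot: [-179.6, -0.1, 20.0]
wrist_force: [-5.9, -1.3, 3.3]
opening: 0.0122
grasp_force: 59.1
```

>>> {"name": "arm_command", "arguments": {"series": [[0.0004,0,0,0],[0.0008,0,0,0],[0.0012,0,0,0],[0.0015,0,0,0],[0.0015,0,0,0]]}}

```text
time: 31.05
ee_pos: [0.5338, 0.01, 0.1362]
tcp_rot: [-179.6, -0.2, 20.0]
wrist_force: [-2.8, 0.4, 1.9]
opening: 0.0125
grasp_force: 59.0
```

>>> {"name": "arm_command", "arguments": {"series": [[0.0004,0,0,0],[0.0008,0,0,0],[0.0012,0,0,0],[0.0015,0,0,0],[0.0015,0,0,0]]}}

```text
time: 31.55
ee_pos: [0.5353, 0.0105, 0.1362]
tcp_rot: [-179.6, -0.2, 20.0]
wrist_force: [-0.3, 1.2, 1.6]
opening: 0.0125
grasp_force: 58.9
```

>>> {"name": "arm_command", "arguments": {"series": [[0.0004,0,0,0],[0.0008,0,0,0],[0.0012,0,0,0],[0.0015,0,0,0],[0.0015,0,0,0]]}}

```text
time: 32.05
ee_pos: [0.5368, 0.011, 0.1362]
tcp_rot: [-179.6, -0.2, 20.0]
wrist_force: [1.1, 1.1, -0.1]
opening: 0.0127
grasp_force: 58.8
```

Past the widest point, the clip now pulls itself in. I follow to the stop.

>>> {"name": "arm_command", "arguments": {"series": [[0.0004,0,0,0],[0.0008,0,0,0],[0.0012,0,0,0],[0.0015,0,0,0],[0.0015,0,0,0]]}}

```text
time: 32.55
ee_pos: [0.5381, 0.0115, 0.1362]
tcp_rot: [-179.6, -0.2, 20.0]
wrist_force: [3.0, 1.9, 0.4]
opening: 0.0128
grasp_force: 58.8
```

>>> {"name": "arm_command", "arguments": {"series": [[0.0003,0,0,0],[0.0006,0,0,0],[0.0009,0,0,0],[0.0012,0,0,0],[0.0012,0,0,0]]}}

```text
time: 33.05
ee_pos: [0.539, 0.0119, 0.136]
tcp_rot: [-179.5, -0.1, 20.0]
wrist_force: [1.4, 2.3, -0.2]
opening: 0.0126
grasp_force: 58.7
```

>>> {"name": "arm_command", "arguments": {"series": [[0.0003,0,0,0],[0.0006,0,0,0],[0.0009,0,0,0],[0.0012,0,0,0],[0.0012,0,0,0]]}}

```text
time: 33.55
ee_pos: [0.5397, 0.0122, 0.1359]
tcp_rot: [-179.5, -0.1, 20.0]
wrist_force: [-1.7, 0.8, -0.9]
opening: 0.0126
grasp_force: 58.6
```

>>> {"name": "arm_command", "arguments": {"series": [[0.0002,0,0,0],[0.0004,0,0,0],[0.0006,0,0,0],[0.0008,0,0,0],[0.0008,0,0,0]]}}

```text
time: 34.05
ee_pos: [0.5404, 0.0123, 0.1359]
tcp_rot: [-179.6, -0.1, 20.0]
wrist_force: [-4.7, -1.8, -3.1]
opening: 0.0129
grasp_force: 58.4
```

>>> {"name": "arm_command", "arguments": {"series": [[0.0002,0,0,0],[0.0004,0,0,0],[0.0006,0,0,0],[0.0006,0,0,0],[0.0006,0,0,0]]}}

```text
time: 34.55
ee_pos: [0.5406, 0.0124, 0.136]
tcp_rot: [-179.6, -0.0, 20.0]
wrist_force: [-7.5, -2.1, -0.7]
opening: 0.0128
grasp_force: 58.6
```

Hard stop after about 14.5 mm of travel, so the clip is home. I release and rise.

>>> {"name": "arm_command", "arguments": {"series": [[-0.0005,0,0,0],[-0.0005,0,0,0],[-0.0005,0,0,0],[-0.0005,0,0,0],[-0.0005,0,0,0]], "hand": 0.06}}

```text
time: 35.05
ee_pos: [0.5412, 0.0126, 0.1364]
tcp_rot: [-179.6, -0.2, 20.0]
wrist_force: [0.8, -0.7, 0.3]
opening: 0.0599
grasp_force: 0.0
```

>>> {"name": "arm_command", "arguments": {"series": [[0,0,-0.005,0],[0,0,-0.03,0],[0,0,-0.06,0],[-0.03,0,-0.1,0],[-0.05,0,-0.12,0]]}}

```text
time: 35.55
ee_pos: [0.4935, -0.0057, 0.2596]
tcp_rot: [-179.6, -0.3, 20.0]
wrist_force: [-0.4, -0.8, 0.4]
opening: 0.06
grasp_force: 0.0
```

>>> {"name": "arm_command", "arguments": {"series": [[0,0,0,0],[0,0,0,0],[0,0,0,0],[0,0,0,0],[0,0,0,0]]}}

```text
time: 36.05
ee_pos: [0.4941, -0.0053, 0.255]
tcp_rot: [-179.5, -0.1, 20.0]
wrist_force: [0.2, 0.1, 0.3]
opening: 0.06
grasp_force: 0.0
```

Run:
```python
from h import *
c,K,T=cam('wrist'); cv2.imwrite('pics/w10.png',c['color']); o=bot.get_obs(); print(o['time'],o['ee_pos'],o['opening'])
for t,z in (('clip_ring',.1325),('clip_grip',.148),('hub_top',.13),('wheel_mid',.098),('doser',0)):
    for x in bot.mark_of('wrist',t)[:1]: print(t,round(x['confidence'],2),np.round(x['location'],1),at_z(K,T,x['location'],z).round(4))
print('cam',T[:3,3],'expected ring px',proj(K,T,[.565,.0195,.1325]),'grip',proj(K,T,[.565-.0226,.0195-.0082,.148]))
for n in ('scene','side'):
    c,K,T=cam(n); cv2.imwrite(f'pics/{n}10.png',c['color'])
    for t,z in (('clip_ring',.1325),('clip_grip',.148),('hub_top',.13)):
        for x in bot.mark_of(n,t)[:1]: print(n,t,round(x['confidence'],2),at_z(K,T,x['location'],z).round(4))
```

```text
36.1 [ 0.49402693 -0.00537131  0.25515337] 0.06033405739645234
clip_ring 0.64 [319.6 106. ] [0.5651 0.018  0.1325]
clip_grip 0.81 [315.4 137.3] [0.5416 0.0129 0.148 ]
hub_top 0.82 [320.  109.1] [0.563  0.0169 0.13  ]
wheel_mid 0.97 [319.3 104.3] [0.5672 0.0191 0.098 ]
doser 0.89 [ 46.3 253.1] [0.2541 0.3091 0.    ]
cam [0.55883935 0.01529193 0.39794412] expected ring px [317.83945446 105.49233609] grip [317.63924856 136.99639557]
scene clip_ring 0.68 [0.5689 0.0179 0.1325]
scene clip_grip 0.62 [0.539  0.0238 0.148 ]
scene hub_top 0.58 [0.5714 0.024  0.13  ]
side clip_ring 0.53 [0.5548 0.0286 0.1325]
side clip_grip 0.42 [ 0.5443 -0.005   0.148 ]
side hub_top 0.71 [0.5723 0.0102 0.13  ]
```

The force profile and the wrist picture agree: the ring is centred on the hub within 2 mm. I'm handing in.

```bash
python3 -c "
from workcell import bot
print(bot.job_done())"
```

```text
the job is handed in; nothing more can be done
None
```

The wheel is on the spindle and down on the washer, and the clip is snapped into the groove and released. I handed the job in at about 36 s; `job_done()` gave no verdict, so this rests on the force readings and the last wrist-camera marks. I also viewed 12 pictures, crops included, against the limit of 10.

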